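# Set the leaf brake of a rotating circuit-board holder

### The arm

A 7-joint arm with a two-finger parallel gripper is mounted at the origin on the work surface. World frame = base frame: x ahead of the robot, y to its left, z up, the work surface at z = 0. Lengths are in mm, angles in rad, forces in N, time in s.
With the tool pointing down it reaches from about 400 to 875 mm from the base axis. Payload 4.4 kg.
Tool frame: the origin (TCP) lies at the very end of the fingers, on their centre line; the grasp point (between the pads) lies 19 mm behind it; z points along the fingers, y is the direction in which the jaws open and shut (so a half turn about z gives the same grasp; the last joint's range is limited). The gripper opens to 85 mm and grips with 20 to 120 N. Pads are 22 mm wide; open, the fingers measure 114 mm over their backs; the gripper's body (76 mm by 85 mm) begins 54 mm behind the grasp point. The pads swing forward as they close: fully open they stand 13 mm farther back than shut.
Start: joints at [-1.38, 0.628, 0.038, 1.517, -0.027, 0.996, -0.02], TCP at [165.065, 628.706, 193.513] pointing down, gripper open.
Joint ranges: [-3.06, 3.06], [-0.37, 2.12], [-1.25, 1.32], [0.18, 2.47], [-1.1, 4.24], [0.23, 1.98], [-2.94, 2.94]. Speed limits (rad/s): [2.57, 2.57, 3.14, 3.14, 3.14, 3.14, 3.14].

### API

Orientations are given as [roll, pitch, yaw] about the fixed x, y, z axes, in that order (R = Rz(yaw) Ry(pitch) Rx(roll)).
In Python, from cell import ctrl gives the robot as it stands.
- The arm moves only by the shell command python3 -m crank 'ROWS' [OPENING]. ROWS is JSON, a list that holds one entry, the list of rows, each a list of 6 numbers: the shift along the tool's x, y, z in units of 30 mm (1.0 is 30 mm), then the turn, a rotation vector about the tool's x, y, z in units of 6 degrees (1.0 is 6 degrees). In form: [[[tx, ty, tz, rx, ry, rz], ...]]. A call has 1 to 12 rows; each row shifts and turns the pose as measured when the row begins, along the tool's axes as they then stand; what a row does not reach is not made up. A row lasts 1/12 s, in which the tool goes at most 41.7 mm and 7.16 degrees, less where a joint would pass 70% of its speed; a pose out of reach is approached as far as the arm can. A call is refused whole if a number of a shift passes 1 or a number of a turn 1, either way. A call with a gripper value outside its range is refused whole. OPENING is the gripper command: -1 is fully open, 1 is shut, values between are in proportion, set as the call begins (- or left out, the last holds). The fingers move at their own pace and stop on an object; the grip force is fixed at half the most. Time passes only in rows, so rows that do not move let the fingers close. It gives the time, the measured TCP pose, the force and the opening at its end, in the units of the state.
- ctrl.read_state(): the state, without advancing time (a new reading comes with each control period).
- ctrl.get_image(name): name is "scene" or "top" or "wrist"; returns a dict with "color" (400x640x3 uint8, red, green, blue), "depth" (400x640 float32, mm along the optical axis (not along the pixel's ray), 0 where there is no reading), "camera_matrix" (3x3 intrinsics, pixels), "R" (3x3) and "t" (3): a world point X has camera coordinates R X + t. Camera axes: x right, y down, z forward; pixel columns grow to the right and rows downward; lengths in mm; the calibration is good to about 2 mm. A picture is of the moment at which its call begins.
- ctrl.finish_job(): hands the job in, once; it reports no verdict.
Trained networks look in a picture, given as the dict that the camera call returned (one of the last four; its "shot" number tells which), for a name from the list of things; names that differ only in an ending like _2 or _b are one class to them, and where a whole thing is asked for, a point or a joint stands for the part that bears it (a point fixed in the world has none). Each returns a list of dicts, best first, with "conf" (0 to 1); they miss things now and then, are a little off and sometimes report something else, mostly with a low value. They report only what shows in the picture. A call takes as long as a camera call.
- ctrl.search_frame(query, picture): "extent" ([centre column, centre row, width, height] in pixels, round what is visible of it).
The state is a dict: "clock": time; "qpos": joint angles; "qd": joint speeds; "tau": joint torques, N m; "eef_pos": TCP position; "tool_rot": TCP orientation; "force": force on the tool from outside, world axes, zero at the start; "torque": the same for the moment, N m; "width": finger opening in mm.
Only numpy, scipy, OpenCV 4.12 (cv2) and the standard library are available. Lean on these libraries where they do the work, as an engineer would, in place of code of your own. Each camera call takes 0.05 s, during which the arm holds its last target. There are 200 camera calls.

### The job

The spring leaf that brakes the turning board cradle is set too slack: pressed down with 18 newtons on the thumb button half-way along it, the leaf should give 4 millimetres, and it gives more. Feel how much it gives, tighten it with the T-bar knob, and prove the setting by pressing the button again, holding 18 newtons steadily for a moment with the leaf down by 4 millimetres; then let go, so that its shoe bears on the drum again. Never press the leaf with more than 25 newtons, keep the board level in its cradle, and leave the other things on the bench where they are.

Things in the scene. Friction and masses are not known exactly. Their poses are not given: they have to be found in the camera images.
- board_holder: Grey cast circuit-board holder, fixed. Origin on the bench top right below the middle of the brake leaf; +y runs along the leaf from knob housing to drum, -x along the shaft to the board, z up. Foot below the leaf 10 mm high. Aluminium knob housing 44 x 46 mm, 56 mm high, at y = -94 mm. Uprights and board: x = -26 to -225, y = -9 to 109 mm, at most 85 mm high. Nothing of it is higher but the knob.
- brake_leaf: Bare spring-steel strip 22 mm wide, 2 mm thick, leaving the housing at holder y = -71 mm and running 130 mm along +y; the fibre shoe at its end is pressed up on the drum. Origin at its root (y = -64 mm, 41 mm high). Level at rest whatever its tension. Pressed at its button it hardly moves until the shoe leaves the drum, then sinks about 1.1 mm per N; gives 8 to 17 mm at first; over 25 N kinks it.
- leaf_mid (a point): The pressing point: top of the dark steel thumb button (a dome 16 mm across, 5 mm high) riveted half-way along the leaf. 47 mm above the bench when nothing presses it (47.7 mm when rightly set), right above the holder's origin; goes down with the leaf. Axes as the holder's while the leaf is level. Open above for 30 mm to both sides along the leaf. A fingertip itself yields about 0.6 mm at 18 N.
- knob_grip (a point): Centre of the tension knob's grip: a black T-bar 36 mm long (point x axis), 11 mm wide (point y axis), 24 mm high: 68 to 92 mm above the bench, this point at 80 mm. It stands on a 14 mm stem on the housing (top 56 mm high) at holder x = 0, y = -94 mm, and turns about the vertical; z up.
- tension_knob (a joint): Turn of the knob in rad, 0 to 2.2, growing clockwise seen from above; at 0 the bar lies along the holder's x axis. Clockwise tightens: each rad takes about 9.5 mm off what the leaf gives under 18 N. Starts at 0.3 to 0.4, but the leaf's own set is unknown, so the angle does not tell the tension; right is somewhere from 0.8 to 1.8. Takes 0.3 to 0.4 N m to turn; stays as left.
- cradle: The turning cradle: black drum (36 mm diameter, 24 mm wide, at holder x = 0, y = 50 mm, its top 85 mm high, above the leaf's end), shaft, two aluminium jaws and a green circuit board, 118 mm wide. Origin on the shaft in the middle of the drum, 67 mm high; its z axis is up while the board is level. Swings easily while the brake is off.
- screwdriver: Bystander: a screwdriver 170 mm long, lying beyond the leaf. Origin at its underside.
- tape_roll: Bystander: a roll of buff tape lying flat, 84 mm diameter, 24 mm high. Origin at the centre of its underside.
- flux_bottle: Bystander: a white bottle 32 mm in diameter, 75 mm high, standing. Origin at the centre of its underside.
- tip_cleaner: Bystander: a round steel pot with brass wool, 74 mm in diameter, 40 mm high. Origin at the centre of its underside.
- tweezers: Bystander: steel tweezers 130 mm long, 10 mm high, lying. Origin at the underside.
- solder_sucker: Bystander: a black desoldering pump with a red plunger knob, 180 mm long, 22 mm thick, lying. Origin at its underside.
- parts_tray: Bystander: a grey divided tray 90 x 130 x 22 mm. Origin at the centre of its underside.
- heatsink: Bystander: a finned aluminium heatsink 40 x 50 x 29 mm. Origin at the centre of its underside.

How it is judged (in metres and radians):
On the way:
1. the leaf is pressed at its middle (within 12 mm along the leaf) with 18 N (+-1) and gives 4 mm (2.4 to 5.2) under it, held for 0.4 s (contact force between the fingers and brake_leaf between 17 and 19 N and z of leaf_mid in the frame of board_holder between 0.0426 and 0.0454 m and y of the grasp point in the frame of board_holder between -0.012 and 0.012 m), for 0.4 s.
At the end, for the whole second after the job is handed in: Nothing presses the leaf: it is back at its rest height (within 1.2 mm) and its shoe bears on the drum with the force that belongs to the right setting (6.5 to 9.3 N, that is a give of about 4 mm under 18 N); the board is level within 0.12 rad, and the bystanders lie where they were (contact force between brake_leaf and cradle between 6.5 and 9.3 N and z of leaf_mid in the frame of board_holder between 0.0464 and 0.049 m and angle between the z axis of cradle and the z axis of board_holder, either way round below 0.12 rad); the robot touches nothing.
It fails at once if the leaf pressed with more than 25 N (contact force between the fingers and brake_leaf above 25 N).
It fails at once if the board knocked out of level by more than 0.15 rad (angle between the z axis of cradle and the z axis of board_holder, either way round above 0.15 rad).
It fails at once if a bystander moved by more than 20 mm (distance of any of screwdriver, tape_roll, flux_bottle, tip_cleaner, tweezers, solder_sucker, parts_tray, heatsink from where it was at the start of the episode above 0.02 m).
It also fails if it takes over 67 s, if anything falls off the work surface, if the arm or the gripper's body presses on something with over 40 N, if the wrist force passes 120 N, or if a joint passes its speed limit or range.

## Working session

There is one attempt and no reset: what is moved stays moved. The work goes in short steps, Python scripts to look and compute and a shell command to move; the robot and the scene stay as the last step left them, time stands still between calls to the robot, and variables do not carry over. Pictures are saved under pics/ and viewed, about 8 in all and at most 12, crops included, and the job is handed in when it is done.

```bash
ls; mkdir -p pics; cat > h.py <<'E'
import numpy as np, cv2
from cell import ctrl
def save(p,n,box=None,s=1):
    im=p["color"][...,::-1]
    if box: im=im[box[1]:box[3],box[0]:box[2]]
    cv2.imwrite(f"pics/{n}.png",cv2.resize(im,None,fx=s,fy=s,interpolation=cv2.INTER_CUBIC))
def world(p,u,v,d=None):
    d=p["depth"][int(v),int(u)] if d is None else d
    return p["R"].T@(d*np.linalg.inv(p["camera_matrix"])@[u,v,1]-p["t"])
def atz(p,u,v,z):
    r=p["R"].T@np.linalg.inv(p["camera_matrix"])@[u,v,1]; c=-p["R"].T@p["t"]
    return c+r*(z-c[2])/r[2]
def proj(p,X):
    c=p["camera_matrix"]@(p["R"]@np.array(X)+p["t"]); return c[:2]/c[2]
E
python3 - <<'E'
from h import *
s=ctrl.read_state(); print(s)
for n in ("top","scene"):
    p=ctrl.get_image(n); save(p,n)
    print(n,(-p["R"].T@p["t"]).round())
    for q in ("brake_leaf","leaf_mid","knob_grip","cradle","board_holder"):
        for r in ctrl.search_frame(q,p)[:2]:
            u,v=r["extent"][:2]; print(q,round(r["conf"],2),np.round(r["extent"]),world(p,u,v).round())
E
```

```text
pics
{'clock': 0.0, 'qpos': array([-1.3798409 ,  0.6293358 ,  0.03843613,  1.51838739, -0.02703874,
        0.99628188, -0.02000265]), 'qd': array([ 0.00130938, -0.00221996,  0.00135581, -0.00223917,  0.00041855,
       -0.00175121, -0.00221006]), 'tau': array([-1.16299310e-03, -5.63385558e+01,  1.22559540e+00, -1.93431705e+01,
        1.09580549e-02,  1.06716086e-02,  1.16001169e-05]), 'eef_pos': array([164.84293705, 628.02517309, 192.58952146]), 'tool_rot': array([-3.13969751e+00, -1.10734919e-05,  2.88481777e+00]), 'force': array([-0.42858717, -0.35919335,  0.09334027]), 'torque': array([ 0.02218733,  0.02995331, -0.02730155]), 'width': 85.2558357739587}
top [ 427.    3. 1362.]
leaf_mid 0.65 [315. 201.  14.  10.] [607.  19.  44.]
board_holder 0.78 [319. 230.  63.  90.] [510.   8.  71.]
scene [1253. -425.  594.]
brake_leaf 0.78 [329. 225.  35.  20.] [616.  17.  44.]
leaf_mid 0.58 [331. 221.  25.  10.] [603.  33.  41.]
knob_grip 0.41 [303. 230.   9.  15.] [648. -76.  85.]
board_holder 0.61 [313. 220.  96.  89.] [528.  24.   3.]
```

```bash
python3 - <<'E'
import cv2,numpy as np
a=cv2.imread("pics/top.png")[130:330,220:420];b=cv2.imread("pics/scene.png")[140:300,230:430]
a=cv2.resize(a,(400,400));cv2.imwrite("pics/both.png",np.hstack([a,cv2.resize(b,(400,320)).copy() if 0 else cv2.copyMakeBorder(cv2.resize(b,(400,320)),0,80,0,0,cv2.BORDER_CONSTANT)]))
E
```

```text
(no output)
```

View pics/both.png

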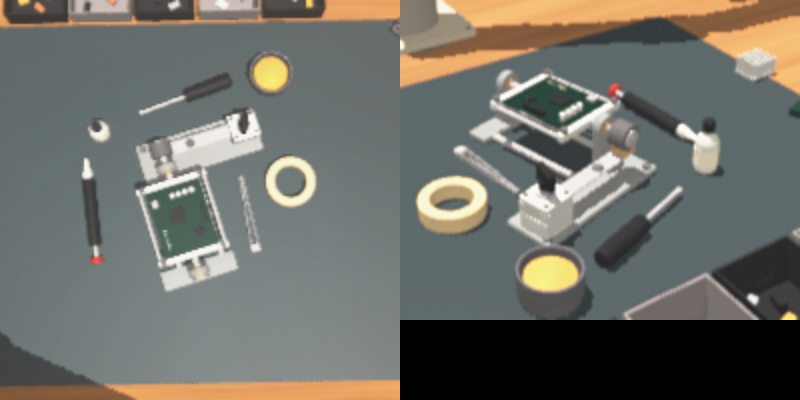

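View pics/scene.png

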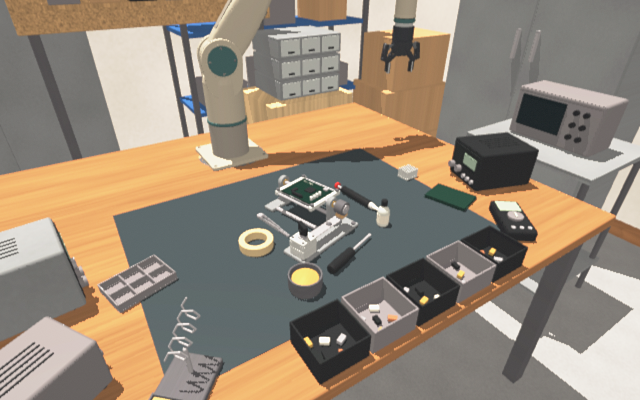

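The holder's drum is at about (300,205) in the top view, the button at (315,201) and the knob at (340,190). The leaf runs left and slightly down, so the holder's yaw is about 0.25 rad. The pot, tape and tweezers are all low and sit around the knob end.

```bash
python3 - <<'E'
from h import *
p=ctrl.get_image("top")
k=atz(p,340.5,190,90);b=atz(p,315,201,47);d=atz(p,300,205,85);print(k,b,d)
print(np.degrees(np.arctan2(-(b-k)[0],(b-k)[1])))
w=ctrl.get_image("wrist");s=ctrl.read_state()
c=-w["R"].T@w["t"];print("wrist cam",c,w["R"][2],w["camera_matrix"][0,0], s["eef_pos"])
E
python3 -m crank '[[[-1,-0.7,-0.3,0,0,0],[-1,-0.7,-0.3,0,0,0],[-1,-0.7,-0.3,0,0,0],[-1,-0.7,-0.3,0,0,0]]]' 1
```

```text
[636.99138526 -65.12199934  90.        ] [608.26888932  19.06092471  47.        ] [590.79964025  67.67589289  85.        ]
18.839203560271105
wrist cam [ 98.77887039 646.77382284 372.54460867] [ 0.26255356 -0.06910841 -0.96243943] 295.16260897411615 [165.05252327 628.69717736 193.54538242]
clock: 1.03
eef_pos: [252.2, 520.6, 226.6]
tool_rot: [-3.141, -0.007, 2.903]
force: [0.2, 0.2, -0.4]
width: 38.7
```

```bash
python3 -m crank '[[[-0.9,-0.82,0,0,0,0],[-0.9,-0.82,0,0,0,0],[-0.9,-0.82,0,0,0,0],[-0.9,-0.82,0,0,0,0],[-0.9,-0.82,0,0,0,0],[-0.9,-0.82,0,0,0,0],[-0.9,-0.82,0,0,0,0],[-0.9,-0.82,0,0,0,0],[-0.9,-0.82,0,0,0,0],[-0.9,-0.82,0,0,0,0],[-0.9,-0.82,0,0,0,0],[-0.9,-0.82,0,0,0,0]]]'
```

```text
clock: 2.03
eef_pos: [509.4, 141.1, 229.1]
tool_rot: [3.129, -0.001, 2.905]
force: [0.7, 0.9, -0.0]
width: -0.1
```

```bash
python3 -m crank '[[[-0.95,-0.87,0.15,0,0,0],[-0.95,-0.87,0.15,0,0,0],[-0.95,-0.87,0.15,0,0,0],[-0.95,-0.87,0.15,0,0,0],[-0.95,-0.6,0,0,0,0],[0,0,0,0,0,0],[0,0,0,0,0,0]]]'
python3 - <<'E'
from h import *
p=ctrl.get_image("wrist"); save(p,"w1"); np.savez("w1.npz",**{k:p[k] for k in("color","depth","R","t","camera_matrix")})
s=ctrl.read_state();print(s["eef_pos"],s["tool_rot"],s["qpos"],s["force"])
for q in ("leaf_mid","knob_grip"):
    for r in ctrl.search_frame(q,p)[:2]:
        u,v=r["extent"][:2]; print(q,round(r["conf"],2),np.round(r["extent"]),world(p,u,v).round())
E
```

```text
clock: 2.62
eef_pos: [628.0, -31.2, 209.8]
tool_rot: [3.133, 0.007, 2.892]
force: [-0.0, 0.2, -0.1]
width: -0.1
[628.08427405 -31.95200217 209.89303804] [3.13378779 0.00795172 2.89203122] [-0.06890452  0.57815329  0.12888857  1.57363332 -0.09149918  0.98610918
  1.41038998] [ 0.94444044 -1.58795814  0.5598642 ]
leaf_mid 0.8 [356. 145.  60.  42.] [606.  24.  44.]
knob_grip 0.59 [282. 196.  16.  39.] [632. -69.  91.]
```

View pics/w1.png

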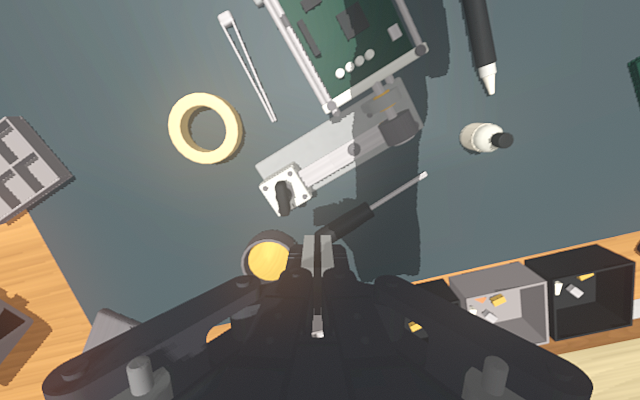

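The wrist view shows the T-bar at about (283,197), pointing roughly up the image. The button is a dark dot at (354,148), the leaf lies between them, and the drum is at (398,127).

```bash
python3 - <<'E'
from h import *
p=dict(np.load("w1.npz")); save(p,"w1c",(240,100,440,230),4)
vs,us=np.mgrid[90:240,240:440]
d=p["depth"][90:240,240:440].ravel(); K=np.linalg.inv(p["camera_matrix"])
P=(p["R"].T@((K@np.stack([us.ravel()+0.,vs.ravel()+0.,np.ones(us.size)]))*d-p["t"][:,None])).T
def pca(Q):
    m=Q.mean(0);r=cv2.minAreaRect(Q[:,:2].astype(np.float32));w,V=np.linalg.eigh(np.cov(Q[:,:2].T));return len(Q),m.round(1),np.degrees(np.arctan2(V[1,1],V[0,1])),r
near=np.hypot(P[:,0]-635,P[:,1]+69)<35
print("knob",pca(P[near&(P[:,2]>86)&(P[:,2]<98)]))
print("house",pca(P[near&(P[:,2]>50)&(P[:,2]<60)]))
n=np.hypot(P[:,0]-608,P[:,1]-19)<50
print("leaf",pca(P[n&(P[:,2]>37)&(P[:,2]<50)]))
n=np.hypot(P[:,0]-608,P[:,1]-19)<14
Q=P[n];print(np.percentile(Q[:,2],[1,10,30,50,70,90,99]))
print("foot",pca(P[(P[:,2]>6)&(P[:,2]<14)]))
for u,v in((354,148),):print(atz(p,u,v,47))
E
```

```text
knob (339, array([635.3, -68.8,  89.8]), np.float64(175.1019113976891), ((636.1351928710938, -69.35249328613281), (11.02175235748291, 35.73931884765625), 84.77110290527344))
house (998, array([632.9, -66.8,  54.5]), np.float64(76.54203103865835), ((636.36376953125, -69.24348449707031), (44.14442825317383, 46.15873336791992), 16.43243980407715))
leaf (1433, array([610.5,  14.7,  41.2]), np.float64(108.3545195266839), ((608.1964721679688, 18.504844665527344), (46.07070541381836, 98.68721008300781), 33.90236282348633))
[ 7.46648368  8.39390642 40.19605837 40.95572699 41.80762182 44.72401029
 46.38532138]
foot (4793, array([600.7,   0.9,   8.7]), np.float64(96.6080311506729), ((629.1288452148438, -5.0337677001953125), (236.3812255859375, 196.6263885498047), 79.7809829711914))
[608.14316033  19.69734083  47.        ]
```

View pics/w1c.png

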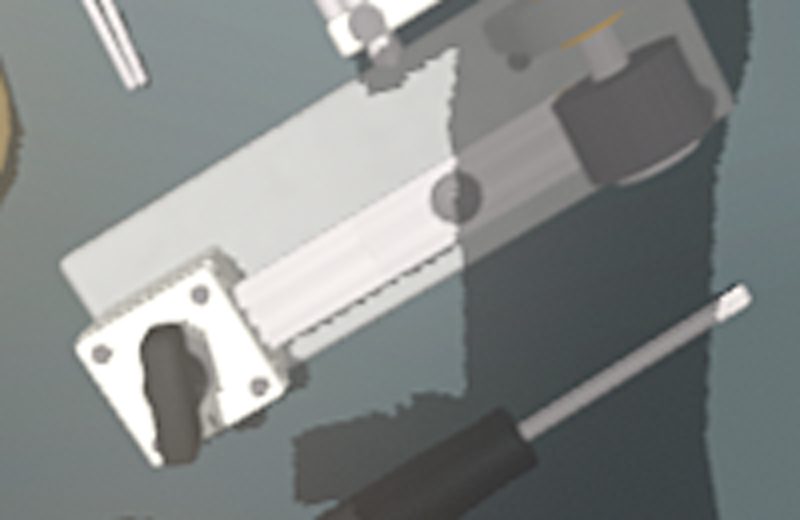

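The button is at about (608.3, 19.5) and the knob at (636.1, −69.3). Holder yaw is about 17° and the bar is at −5°, so the turn is about 0.39 rad. I'll go down over the button now.

```bash
python3 -m crank '[[[0.35,0.5,0.5,0,0,0],[0.35,0.5,0.9,0,0,0],[0.35,0.5,0.9,0,0,0],[0,0,0.9,0,0,0],[0,0,0.9,0,0,0],[0,0,0,0,0,0],[0,0,0,0,0,0]]]'; python3 -c "
from h import *
s=ctrl.read_state();print(s['eef_pos'],s['tool_rot'],s['force'])"
```

```text
clock: 3.35
eef_pos: [606.9, 40.3, 89.2]
tool_rot: [3.123, 0.013, 2.913]
force: [-0.3, 0.4, 0.9]
width: 0.1
[606.85538971  40.33026881  89.18833664] [3.12292565 0.01256921 2.91291807] [-0.28385522  0.38628692  0.85167201]
```

```bash
python3 -m crank '[[[-0.1,-0.35,0.4,0.15,0.1,0],[-0.05,-0.2,0.2,0,0,0],[0,0,0,0,0,0],[0,0,0,0,0,0]]]'; python3 -c "
from h import *
s=ctrl.read_state();print(s['eef_pos'],s['tool_rot'],s['force'])"
```

```text
clock: 3.68
eef_pos: [610.5, 23.3, 74.3]
tool_rot: [3.138, 0.007, 2.915]
force: [0.6, 0.3, -0.6]
width: 0.5
[610.51146112  23.27873965  74.33498805] [3.13803645 0.00749229 2.9154532 ] [ 0.60781455  0.34110059 -0.57171686]
```

```bash
python3 -m crank '[[[0.05,-0.14,0.35,0,0.05,0],[0,0,0.25,0,0,0],[0,0,0,0,0,0],[0,0,0,0,0,0]]]'
```

```text
clock: 4.02
eef_pos: [609.8, 17.2, 56.5]
tool_rot: [3.138, 0.006, 2.913]
force: [-0.5, 0.3, -0.3]
width: -0.1
```

```bash
python3 -m crank '[[[0,0,0.1,0,0,0],[0,0,0.1,0,0,0],[0,0,0,0,0,0],[0,0,0,0,0,0]]]'
```

```text
clock: 4.35
eef_pos: [609.8, 17.5, 49.9]
tool_rot: [3.137, 0.006, 2.913]
force: [-0.4, 0.8, 0.7]
width: -0.1
```

Good: about 3 mm above the button. Press gently.

```bash
python3 -m crank '[[[0,0,0.1,0,0,0],[0,0,0,0,0,0],[0,0,0,0,0,0]]]'; python3 -m crank '[[[0,0,0.1,0,0,0],[0,0,0,0,0,0],[0,0,0,0,0,0]]]'
```

```text
clock: 4.6
eef_pos: [610.0, 17.9, 46.8]
tool_rot: [3.137, 0.006, 2.913]
force: [-0.4, -0.6, -0.3]
width: 0.2
clock: 4.85
eef_pos: [610.2, 18.1, 43.6]
tool_rot: [3.137, 0.006, 2.913]
force: [0.4, -0.8, -0.4]
width: 0.1
```

```bash
python3 - <<'E'
from h import *
p=ctrl.get_image("wrist"); s=ctrl.read_state();print(s["eef_pos"],s["force"])
save(p,"w2",(220,100,420,250),4)
print(proj(p,s["eef_pos"]), proj(p,[608.3,19.5,47]),proj(p,[636.1,-69.3,92]))
E
```

```text
[610.02608796  18.03968762  43.54623068] [-1.30736317 -0.33864616 -0.088915  ]
[316.04642279 225.66622272] [317.679      224.68273092] [167.01075552 338.85421797]
```

View pics/w2.png

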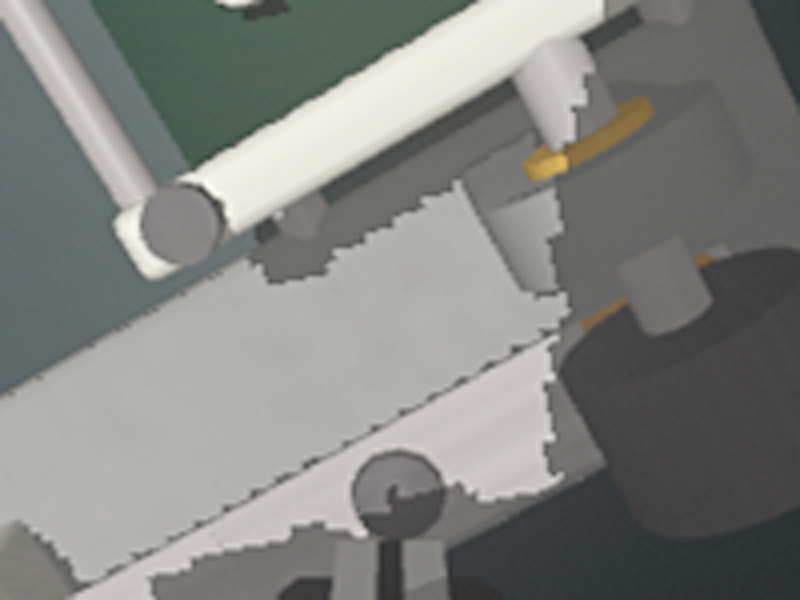

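The fingertips show at about (317,235) and the button at (320,223). There is no contact yet, so I'll check where the fingertip lies from the depth of the earlier shot.

```bash
python3 - <<'E'
from h import *
from scipy.spatial.transform import Rotation as Ro
p=dict(np.load("w1.npz"));R=Ro.from_euler("xyz",[3.1338,0.00795,2.892]).as_matrix();T=np.array([628.08,-31.95,209.89])
for v in range(228,262,3):
    print(v,[tuple(int(x) for x in (R.T@(world(p,u,v)-T)).round()) for u in (300,309,318,327,336)])
E
```

```text
228 [(-83, -22, 210), (-83, -10, 210), (-84, 3, 213), (-76, 15, 192), (-74, 27, 187)]
231 [(-88, -23, 211), (-88, -10, 211), (-82, 3, 196), (-79, 15, 189), (-78, 27, 187)]
234 [(-92, -23, 211), (-93, -10, 212), (-85, 3, 192), (-83, 15, 187), (-83, 27, 187)]
237 [(-97, -23, 212), (11, -3, -44), (11, 2, -44), (12, 6, -44), (-87, 27, 187)]
240 [(-102, -23, 212), (11, -3, -47), (11, 2, -48), (11, 6, -47), (-94, 27, 193)]
243 [(-107, -23, 212), (12, -3, -51), (11, 2, -51), (11, 6, -51), (-107, 29, 212)]
246 [(7, -7, -45), (12, -2, -55), (11, 2, -53), (12, 6, -55), (7, 11, -46)]
249 [(7, -7, -49), (11, -2, -57), (11, 2, -57), (11, 6, -57), (7, 10, -49)]
252 [(7, -7, -52), (11, -2, -61), (11, 2, -61), (11, 6, -60), (7, 10, -52)]
255 [(7, -7, -55), (11, -2, -63), (11, 2, -63), (12, 5, -64), (7, 10, -55)]
258 [(8, -6, -59), (11, -2, -66), (11, 2, -65), (11, 5, -65), (7, 10, -58)]
261 [(7, -6, -61), (11, -2, -68), (11, 2, -69), (11, 5, -69), (8, 10, -62)]
```

```bash
python3 - <<'E'
from h import *
p=ctrl.get_image("scene"); s=ctrl.read_state();print(s["eef_pos"],s["width"])
save(p,"s2",(270,130,400,230),6)
e=s["eef_pos"]; 
for h in(0,19,43): print(h,(proj(p,e+[0,0,h])-[270,130])*6)
print((proj(p,[608.3,19.5,47])-[270,130])*6,(proj(p,[636.1,-69.3,92])-[270,130])*6)
E
```

```text
[610.05182079  18.06489226  43.61996965] -0.1140214689653604
0 [347.96598739 561.80973855]
19 [348.82210255 523.76116888]
43 [349.929742  474.5340338]
[348.64430361 551.97223951] [196.07894481 561.67967142]
```

View pics/s2.png

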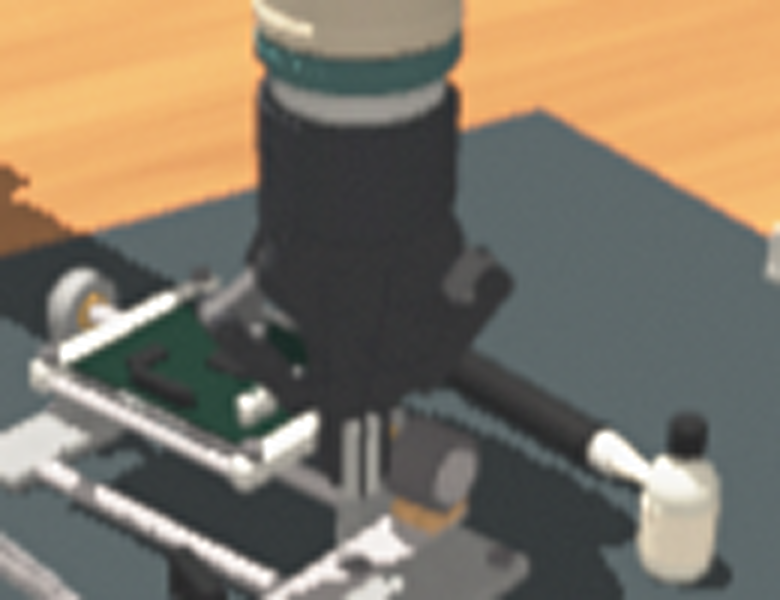

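```bash
python3 - <<'E'
from h import *
p=ctrl.get_image("scene")
for v in range(194,228,2): print(v,(v-130)*6,[(tuple(int(x) for x in world(p,u,v).round()),tuple(p["color"][v,u]//1)[0]) for u in (326,329,332)])
w=ctrl.get_image("wrist")
for v in range(210,262,4): print(v,[tuple(int(x) for x in world(w,u,v).round()) for u in (309,318,327)])
E
```

```text
194 384 [((618, 5, 137), np.uint8(52)), ((619, 13, 136), np.uint8(52)), ((623, 18, 136), np.uint8(55))]
196 396 [((619, 5, 132), np.uint8(53)), ((621, 11, 131), np.uint8(53)), ((621, 20, 129), np.uint8(53))]
198 408 [((618, 5, 127), np.uint8(53)), ((620, 13, 125), np.uint8(52)), ((623, 19, 124), np.uint8(74))]
200 420 [((614, 8, 118), np.uint8(56)), ((621, 12, 120), np.uint8(128)), ((622, 20, 118), np.uint8(149))]
202 432 [((615, 8, 113), np.uint8(61)), ((617, 15, 112), np.uint8(138)), ((622, 20, 113), np.uint8(150))]
204 444 [((612, 10, 105), np.uint8(62)), ((620, 13, 109), np.uint8(127)), ((622, 20, 107), np.uint8(153))]
206 456 [((613, 9, 100), np.uint8(61)), ((619, 14, 102), np.uint8(127)), ((620, 21, 100), np.uint8(153))]
208 468 [((614, 8, 95), np.uint8(60)), ((618, 14, 95), np.uint8(127)), ((622, 20, 95), np.uint8(152))]
210 480 [((614, 9, 89), np.uint8(75)), ((620, 13, 91), np.uint8(128)), ((621, 21, 89), np.uint8(153))]
212 492 [((565, 42, 45), np.uint8(136)), ((619, 14, 85), np.uint8(128)), ((1253, -425, 594), np.uint8(129))]
214 504 [((566, 41, 39), np.uint8(113)), ((573, 
[... 644 characters left out ...]
8(121)), ((586, 47, 11), np.uint8(198))]
210 [(599, 16, 41), (601, 21, 41), (602, 27, 42)]
214 [(602, 15, 41), (602, 21, 44), (605, 27, 41)]
218 [(605, 15, 41), (605, 20, 44), (607, 26, 43)]
222 [(606, 14, 44), (542, 34, 222), (609, 26, 45)]
226 [(609, 13, 43), (609, 19, 46), (612, 25, 44)]
230 [(612, 13, 42), (612, 19, 46), (615, 24, 44)]
234 [(616, 12, 40), (616, 18, 44), (618, 24, 42)]
238 [(598, 17, 88), (600, 21, 88), (600, 26, 89)]
242 [(599, 17, 93), (599, 22, 95), (600, 26, 94)]
246 [(598, 17, 98), (599, 21, 98), (600, 25, 98)]
250 [(598, 18, 103), (599, 21, 103), (599, 25, 103)]
254 [(598, 18, 106), (599, 21, 106), (600, 25, 106)]
258 [(598, 18, 110), (599, 21, 110), (600, 25, 109)]
```

Both cameras place the fingertips at z ≈ 86 while the reported TCP is 43.6, so the reported TCP z reads about 42 mm too low. The x and y agree. I'll go by vision and descend with force checks.

```bash
python3 -m crank '[[[0.05,0,0.4,0,0,0],[0,0,0.4,0,0,0],[0,0,0.1,0,0,0],[0,0,0,0,0,0],[0,0,0,0,0,0]]]'; python3 - <<'E'
from h import *
w=ctrl.get_image("wrist");print(ctrl.read_state()["force"])
for v in range(232,250,4): print(v,[tuple(int(x) for x in world(w,u,v).round()) for u in (309,318,327)])
p=ctrl.get_image("scene")
for v in range(208,228,2): print(v,[tuple(int(x) for x in world(p,u,v).round()) for u in (328,330,331)])
E
```

```text
clock: 5.47
eef_pos: [609.7, 18.4, 15.8]
tool_rot: [3.137, 0.008, 2.913]
force: [0.8, 0.3, 1.3]
width: 0.0
[ 0.67354315 -0.08277251 -0.08276489]
232 [(602, 16, 43), (603, 21, 44), (604, 26, 43)]
236 [(598, 17, 58), (598, 22, 59), (599, 26, 59)]
240 [(598, 18, 64), (599, 22, 64), (599, 26, 64)]
244 [(598, 18, 68), (599, 22, 68), (599, 26, 68)]
248 [(597, 18, 74), (599, 22, 72), (600, 26, 71)]
208 [(621, 10, 98), (616, 19, 92), (617, 21, 92)]
210 [(617, 12, 90), (617, 18, 88), (618, 20, 88)]
212 [(617, 13, 84), (620, 17, 84), (621, 18, 84)]
214 [(619, 11, 80), (622, 15, 81), (622, 18, 79)]
216 [(617, 13, 72), (620, 17, 72), (622, 18, 73)]
218 [(621, 10, 70), (618, 18, 65), (622, 19, 67)]
220 [(620, 11, 63), (619, 18, 60), (621, 19, 61)]
222 [(1253, -425, 594), (613, 22, 48), (611, 26, 46)]
224 [(615, 15, 47), (616, 20, 45), (617, 22, 45)]
226 [(616, 14, 41), (620, 17, 43), (620, 20, 42)]
```

The tip is now at about z 57, so contact should come at a reading of about 5–6.

```bash
python3 -m crank '[[[0,0,0.1,0,0,0],[0,0,0.1,0,0,0],[0,0,0,0,0,0],[0,0,0,0,0,0]]]'; python3 -m crank '[[[0,0,0.06,0,0,0],[0,0,0,0,0,0],[0,0,0,0,0,0]]]';python3 -m crank '[[[0,0,0.06,0,0,0],[0,0,0,0,0,0],[0,0,0,0,0,0]]]'
```

```text
clock: 5.9
eef_pos: [611.1, 18.4, 10.8]
tool_rot: [3.136, 0.01, 2.913]
force: [-0.2, -0.1, 0.3]
width: -0.1
clock: 6.15
eef_pos: [611.5, 18.4, 9.6]
tool_rot: [3.135, 0.011, 2.913]
force: [-0.2, 0.8, 0.6]
width: 0.2
clock: 6.4
eef_pos: [611.9, 18.5, 9.2]
tool_rot: [3.135, 0.012, 2.913]
force: [-2.0, -0.9, 6.7]
width: 0.2
```

```bash
python3 -m crank '[[[0.05,0,0.06,0,0,0],[0,0,0,0,0,0],[0,0,0,0,0,0]]]'; python3 -m crank '[[[0.03,0,0.06,0,0,0],[0,0,0,0,0,0],[0,0,0,0,0,0]]]';python3 -m crank '[[[0.03,0,0.06,0,0,0],[0,0,0,0,0,0],[0,0,0,0,0,0]]]'
```

```text
clock: 6.65
eef_pos: [612.1, 18.5, 9.4]
tool_rot: [3.134, 0.016, 2.913]
force: [-0.6, 0.1, 3.4]
width: -0.0
clock: 6.9
eef_pos: [612.2, 18.5, 9.2]
tool_rot: [3.134, 0.018, 2.912]
force: [-1.3, 0.3, 5.1]
width: -0.1
clock: 7.15
eef_pos: [612.3, 18.5, 9.2]
tool_rot: [3.133, 0.02, 2.912]
force: [-1.3, -0.5, 6.0]
width: 0.0
```

```bash
python3 -m crank '[[[0.03,0,0.06,0,0.1,0],[0.02,0,0.06,0,0.05,0],[0.02,0,0.06,0,0,0]]]';python3 -m crank '[[[0.02,0,0.08,0,0,0],[0.02,0,0.08,0,0,0],[0.02,0,0.08,0,0,0]]]'
```

```text
clock: 7.4
eef_pos: [611.7, 18.9, 6.1]
tool_rot: [3.132, 0.007, 2.912]
force: [-1.3, -1.1, 8.4]
width: 0.2
clock: 7.65
eef_pos: [612.1, 19.1, 2.1]
tool_rot: [3.131, 0.011, 2.912]
force: [-2.5, -0.0, 13.7]
width: -0.1
```

```bash
python3 -m crank '[[[0.02,0,0.06,0,0.1,0],[0.02,0,0.06,0,0,0]]]'; cat > hold.py <<'E'
from h import *
import sys
for i in range(int(sys.argv[1])):
    s=ctrl.read_state();print(round(s["clock"],2),s["eef_pos"].round(2),s["force"].round(1),s["tool_rot"].round(3));ctrl.get_image("wrist")
s=ctrl.read_state();print(round(s["clock"],2),s["eef_pos"].round(2),s["force"].round(1))
E
python3 hold.py 4
```

```text
clock: 7.82
eef_pos: [612.0, 19.2, 1.2]
tool_rot: [3.13, 0.003, 2.912]
force: [-2.1, -0.6, 12.9]
width: 0.2
7.82 [611.95  19.19   1.15] [-2.1 -0.6 12.9] [3.130e+00 3.000e-03 2.912e+00]
7.87 [611.77  19.1    1.08] [-2.8 -0.2 14.2] [3.131e+00 3.000e-03 2.912e+00]
7.92 [611.88  19.14   1.18] [-2.7  0.4 14. ] [3.130e+00 3.000e-03 2.912e+00]
7.97 [611.91  19.16   1.25] [-3.   0.1 13.2] [3.130e+00 3.000e-03 2.912e+00]
8.02 [611.91  19.12   1.28] [-2.5  0.8 12.4]
```

```bash
python3 -m crank '[[[0.03,0,0.09,0,0.05,0],[0.03,0,0.09,0,0,0]]]'; python3 hold.py 4
```

```text
clock: 8.18
eef_pos: [611.9, 19.1, -0.6]
tool_rot: [3.13, 0.002, 2.911]
force: [-3.4, -0.4, 15.5]
width: -0.2
8.18 [611.87  19.15  -0.64] [-3.4 -0.4 15.5] [3.130e+00 2.000e-03 2.911e+00]
8.23 [611.73  19.09  -0.76] [-3.1 -0.8 16.1] [3.130e+00 2.000e-03 2.911e+00]
8.28 [ 6.1188e+02  1.9160e+01 -6.1000e-01] [-3.5 -0.3 15.6] [3.130e+00 2.000e-03 2.911e+00]
8.33 [ 6.1189e+02  1.9160e+01 -5.4000e-01] [-2.5 -0.4 15.5] [3.130e+00 2.000e-03 2.911e+00]
8.38 [ 6.1192e+02  1.9130e+01 -5.0000e-01] [-2.7 -0.6 15.7]
```

Feel result: about 9.5 mm give at 15.7 N, so about 12 mm at 18 N. That needs about 0.86 rad more on the knob. Lift off and go to the knob.

```bash
python3 -m crank '[[[0,0,-0.3,0,0,0],[0,0,-0.6,0,0,-0.3],[0,0,-0.6,0,0,-0.3],[-0.1,-0.2,-0.6,0,0,-0.3],[-0.3,-0.5,-0.2,0,0,-0.3],[-0.4,-0.6,0,0,0,-0.1],[-0.3,-0.5,0,0,0,0],[-0.2,-0.3,0,0,0,0],[-0.1,-0.1,0,0,0,0],[0,0,0,0,0,0],[0,0,0,0,0,0]]]' 0.2
```

```text
clock: 9.3
eef_pos: [647.9, -52.1, 70.4]
tool_rot: [3.129, 0.005, 3.057]
force: [-1.0, 0.1, 0.3]
width: 34.4
```

```bash
python3 -m crank '[[[0.14,-0.25,0,0.1,0,0],[0.14,-0.2,0,0,0,0],[0.06,-0.1,0,0,0,0],[0,0,0,0,0,0],[0,0,0,0,0,0]]]'; python3 - <<'E'
from h import *
from scipy.spatial.transform import Rotation as Ro
p=ctrl.get_image("wrist");s=ctrl.read_state();print(s["eef_pos"],s["tool_rot"])
save(p,"w3",(200,130,440,310),3)
R=Ro.from_euler("xyz",s["tool_rot"]).as_matrix()
print(proj(p,[636.1,-69.3,92]))
for v in (234,238,242,246):print(v,[tuple(int(x) for x in (R.T@(world(p,u,v)-s["eef_pos"])).round()) for u in range(270,371,6)])
E
```

```text
clock: 9.72
eef_pos: [632.3, -64.8, 68.9]
tool_rot: [3.139, 0.0, 3.062]
force: [1.1, 0.5, -0.2]
width: 33.7
[632.38194895 -64.79997156  68.92818345] [3.13869858e+00 4.84445649e-04 3.06197426e+00]
[308.84467934 246.90924548]
234 [(-35, -42, 69), (-34, -36, 69), (-12, -24, 15), (-12, -20, 15), (-12, -16, 15), (3, -9, -20), (3, -6, -22), (3, -2, -21), (-3, 1, -6), (-12, 5, 15), (-12, 10, 15), (-12, 14, 15), (-11, 18, 13), (-12, 22, 15), (-35, 34, 71), (-34, 39, 68), (-34, 45, 69)]
238 [(11, -23, -45), (11, -19, -46), (11, -17, -45), (-15, -20, 16), (-14, -16, 13), (0, -9, -20), (1, -6, -22), (1, -2, -21), (-6, 1, -6), (-15, 6, 14), (-15, 10, 14), (-14, 14, 14), (-13, 18, 11), (-15, 23, 15), (12, 19, -46), (11, 21, -46), (-38, 45, 70)]
242 [(11, -22, -51), (11, -19, -49), (10, -16, -48), (-18, -20, 14), (-18, -16, 14), (-2, -9, -20), (-1, -6, -23), (-2, -2, -22), (-9, 1, -5), (-18, 6, 15), (-18, 10, 14), (-17, 14, 14), (-18, 18, 14), (-42, 29, 69), (11, 18, -51), (11, 21, -50), (11, 24, -49)]
246 [(11, -21, -55), (11, -18, -55), (9, -16, -49), (-21, -20, 15), (-21, -16, 15), (-5, -9, -20), (-4, -6, -21), (-4, -2, -21), (-20, 1, 13), (-21, 6, 15), (-21, 10, 14), (-46, 18, 69), (-46, 23, 70), (-46, 29, 69), (10, 18, -52), (11, 20, -54), (11, 23, -55)]
```

View pics/w3.png

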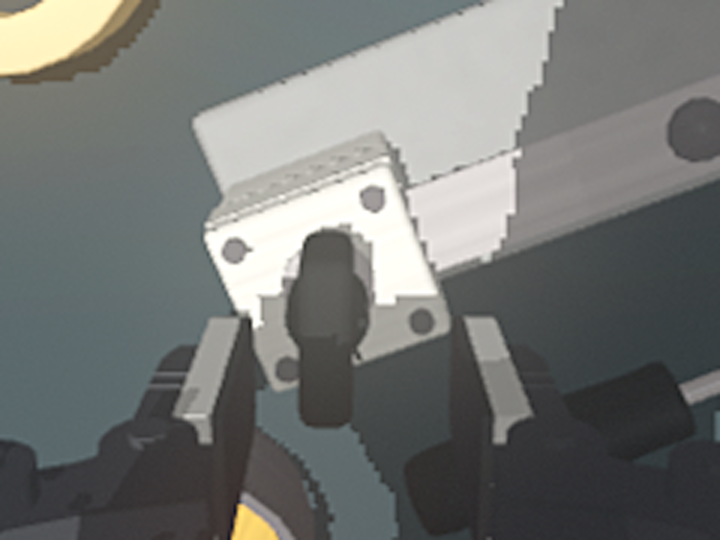

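The picture shows the bar upright between the open fingers, centred about 5–6 mm to the left of their mid-line, and parallel to the pads. Correct and descend.

```bash
python3 -m crank '[[[-0.1,-0.15,0,0,0,0],[-0.03,-0.05,0.2,0,0,0],[0,0,0.4,0,0,0],[0,0,0.4,0,0,0],[0,0,0.3,0,0,0],[0,0,0.1,0,0,0],[0,0,0,0,0,0],[0,0,0,0,0,0]]]'
```

```text
clock: 10.43
eef_pos: [635.7, -70.6, 20.6]
tool_rot: [3.138, -0.002, 3.063]
force: [0.7, 0.2, 0.6]
width: 34.3
```

```bash
python3 -m crank '[[[0,0,-0.15,0,0,0],[0,0,0,0,0,0]]]'; python3 -m crank '[[[0,0,0,0,0,0],[0,0,0,0,0,0],[0,0,0,0,0,0],[0,0,0,0,0,0],[0,0,0,0,0,0]]]' 1; python3 hold.py 1
```

```text
clock: 10.6
eef_pos: [635.5, -70.4, 25.1]
tool_rot: [3.138, -0.002, 3.063]
force: [0.9, 0.5, -0.2]
width: 34.3
clock: 11.02
eef_pos: [636.3, -70.3, 26.4]
tool_rot: [3.138, 0.0, 3.063]
force: [0.9, -0.3, -1.6]
width: 9.9
11.02 [636.35 -70.3   26.4 ] [ 0.9 -0.3 -1.6] [3.138 0.    3.063]
11.07 [636.33 -70.29  26.4 ] [ 0.3 -0.3 -1.8]
```

Gripped (width 9.9). Turn clockwise.

```bash
python3 -m crank '[[[0,0,0,0,0,0.5],[0,0,0,0,0,0.9],[0,0,0,0,0,0.9],[0,0,0,0,0,0.9],[0,0,0,0,0,0.9],[0,0,0,0,0,0.6],[0,0,0,0,0,0]]]'; python3 hold.py 1
```

```text
clock: 11.65
eef_pos: [636.4, -70.3, 26.4]
tool_rot: [3.139, -0.001, 2.556]
force: [0.8, -0.6, -0.5]
width: 10.1
11.65 [636.36 -70.25  26.38] [ 0.8 -0.6 -0.5] [ 3.139e+00 -1.000e-03  2.556e+00]
11.7 [636.36 -70.29  26.41] [ 0.3 -0.8 -1.8]
```

```bash
python3 -m crank '[[[0,0,0,0,0,0.6],[0,0,0,0,0,0.9],[0,0,0,0,0,0.9],[0,0,0,0,0,0.7],[0,0,0,0,0,0.2],[0,0,0,0,0,0]]]'; python3 hold.py 1
```

```text
clock: 12.2
eef_pos: [636.4, -70.3, 26.4]
tool_rot: [3.14, -0.002, 2.215]
force: [1.4, -0.8, -1.3]
width: 9.9
12.2 [636.41 -70.28  26.41] [ 1.4 -0.8 -1.3] [ 3.140e+00 -2.000e-03  2.215e+00]
12.25 [636.38 -70.28  26.38] [-0.7  0.2 -1.4]
```

```bash
python3 -m crank '[[[0,0,0,0,0,0],[0,0,0,0,0,0],[0,0,0,0,0,0],[0,0,-0.2,0,0,0],[0,0,-0.5,0,0,0],[0,0,-0.5,0,0,0],[0,0,-0.3,0,0,0],[0,0,0,0,0,0],[0,0,0,0,0,0]]]' 0.2; python3 hold.py 0
python3 - <<'E'
from h import *
p=ctrl.get_image("wrist"); vs,us=np.mgrid[130:310,200:440]
d=p["depth"][130:310,200:440].ravel(); K=np.linalg.inv(p["camera_matrix"])
P=(p["R"].T@((K@np.stack([us.ravel()+0.,vs.ravel()+0.,np.ones(us.size)]))*d-p["t"][:,None])).T
Q=P[(np.hypot(P[:,0]-636,P[:,1]+69)<25)&(P[:,2]>85)&(P[:,2]<97)]
print(len(Q),cv2.minAreaRect(Q[:,:2].astype(np.float32)))
Q=P[(np.hypot(P[:,0]-608,P[:,1]-19)<12)&(P[:,2]>44)&(P[:,2]<50)];print("button",len(Q),Q.mean(0) if len(Q) else 0)
E
```

```text
clock: 13.0
eef_pos: [637.0, -70.2, 75.4]
tool_rot: [3.137, -0.003, 2.219]
force: [-1.0, 0.0, -0.3]
width: 33.9
13.0 [636.98 -70.2   75.42] [-1.   0.  -0.3]
995 ((636.1819458007812, -69.00454711914062), (11.011580467224121, 35.39386749267578), 38.95037841796875)
button 0 0
```

```bash
python3 -m crank '[[[0.2,0.08,0,0,0,0],[0.4,0.14,0,0,0,0],[0.6,0.2,0,0,0,0],[0.6,0.2,0,0,0,0],[0.5,0.17,0,0,0,0],[0.3,0.1,0,0,0,0],[0.1,0,0,0,0,0],[0,0,0,0,0,0],[0,0,0,0,0,0]]]' 1; python3 hold.py 1
```

```text
clock: 13.8
eef_pos: [602.4, 20.1, 70.6]
tool_rot: [-3.14, -0.01, 2.221]
force: [-0.5, -0.4, 0.1]
width: 0.0
13.8 [602.41  20.06  70.59] [-0.5 -0.4  0.1] [-3.14  -0.01   2.221]
13.85 [602.44  19.78  70.55] [ 0.2  0.8 -0.8]
```

```bash
python3 -m crank '[[[-0.1,0.1,0.2,0,-0.1,0],[-0.05,0.04,0.4,0,0,0],[0,0,0.5,0,0,0],[0,0,0.4,0,0,0],[0,0,0.2,0,0,0],[0,0,0,0,0,0],[0,0,0,0,0,0]]]' 1; python3 hold.py 1
```

```text
clock: 14.43
eef_pos: [610.8, 12.2, 13.7]
tool_rot: [-3.139, 0.005, 2.213]
force: [-0.1, -0.7, 0.5]
width: 0.1
14.43 [610.77  12.18  13.7 ] [-0.1 -0.7  0.5] [-3.139  0.005  2.213]
14.48 [610.67  12.18  13.81] [ 0.2  0.2 -0.9]
```

```bash
python3 -m crank '[[[0.12,0.05,0,0,0,0],[0.1,0.03,0,0,0,0],[0,0,0,0,0,0],[0,0,0,0,0,0]]]' 1; python3 -m crank '[[[0,0,0.07,0,0,0],[0,0,0.03,0,0,0],[0,0,0,0,0,0]]]';  python3 hold.py 1
```

```text
clock: 14.82
eef_pos: [609.7, 19.6, 15.4]
tool_rot: [-3.141, 0.006, 2.213]
force: [-0.7, 0.6, -0.8]
width: -0.1
clock: 15.07
eef_pos: [610.5, 20.3, 13.2]
tool_rot: [3.14, 0.007, 2.214]
force: [0.1, -0.0, -0.4]
width: 0.3
15.07 [610.49  20.26  13.24] [ 0.1 -0.  -0.4] [3.14  0.007 2.214]
15.12 [610.49  20.21  13.28] [ 0.8  0.4 -0.2]
```

```bash
python3 -m crank '[[[0.02,0.01,0.05,0,0,0],[0,0,0.05,0,0,0],[0,0,0.05,0,0,0]]]'; python3 hold.py 1; python3 -m crank '[[[0,0,0.05,0,0,0],[0,0,0.05,0,0,0],[0,0,0.05,0,0,0]]]'; python3 hold.py 2
```

```text
clock: 15.37
eef_pos: [610.9, 20.7, 9.1]
tool_rot: [3.14, 0.008, 2.214]
force: [-3.1, 0.7, 13.1]
width: 0.0
15.37 [610.89  20.72   9.13] [-3.1  0.7 13.1] [3.14  0.008 2.214]
15.42 [611.05  20.77   9.37] [-2.1  0.2  8.5]
clock: 15.67
eef_pos: [611.9, 21.1, 8.9]
tool_rot: [3.137, 0.007, 2.214]
force: [-4.2, 0.2, 15.0]
width: -0.0
15.67 [611.95  21.08   8.89] [-4.2  0.2 15. ] [3.137 0.007 2.214]
15.72 [611.85  21.02   8.92] [-4.3  0.6 14.5] [3.137 0.007 2.213]
15.77 [611.84  20.99   8.96] [-4.6  1.6 14.2]
```

```bash
python3 -m crank '[[[0.03,-0.04,0.06,0,0,0],[0.02,-0.03,0.065,0,0,0],[0.02,-0.03,0.065,0,0,0]]]'; python3 hold.py 2
```

```text
clock: 16.02
eef_pos: [611.7, 21.0, 9.0]
tool_rot: [3.13, 0.01, 2.213]
force: [-2.6, 0.6, 14.7]
width: 0.2
16.02 [611.7   20.97   8.96] [-2.6  0.6 14.7] [3.13  0.01  2.213]
16.07 [611.6   20.94   8.99] [-2.5  0.7 14. ] [3.13  0.01  2.213]
16.12 [611.66  20.93   9.01] [-1.9  1.3 14.1]
```

```bash
python3 -m crank '[[[0.02,-0.03,0.08,0.05,0.05,0],[0.02,-0.03,0.085,0,0,0],[0.02,-0.03,0.085,0,0,0]]]'; python3 hold.py 3
```

```text
clock: 16.37
eef_pos: [611.8, 21.2, 7.5]
tool_rot: [3.128, 0.007, 2.212]
force: [-3.0, 0.5, 14.6]
width: -0.1
16.37 [611.76  21.2    7.54] [-3.   0.5 14.6] [3.128 0.007 2.212]
16.42 [611.7   21.26   7.5 ] [-3.4  0.8 15.2] [3.128 0.007 2.212]
16.47 [611.73  21.24   7.57] [-2.7  0.4 15.2] [3.128 0.007 2.212]
16.52 [611.74  21.24   7.61] [-2.   0.4 16.3]
```

The leaf lifts at about 14.5 N, as it should. At 18 N I expect about 4.2 mm of give. Push on to 18 N.

```bash
python3 -m crank '[[[0.02,-0.03,0.09,0.05,0.05,0],[0.02,-0.03,0.09,0,0,0],[0.02,-0.03,0.09,0,0,0]]]'; python3 hold.py 4
```

```text
clock: 16.77
eef_pos: [611.8, 21.5, 6.0]
tool_rot: [3.126, 0.004, 2.212]
force: [-3.2, 0.9, 17.3]
width: -0.1
16.77 [611.84  21.5    6.01] [-3.2  0.9 17.3] [3.126 0.004 2.212]
16.82 [611.69  21.45   5.94] [-2.4  0.1 18.1] [3.126 0.004 2.212]
16.87 [611.81  21.45   6.04] [-3.7  1.2 16.2] [3.126 0.004 2.212]
16.92 [611.84  21.47   6.08] [-3.5  1.1 16.9] [3.126 0.004 2.212]
16.97 [611.83  21.48   6.1 ] [-3.1 -1.  16.7]
```

```bash
python3 -m crank '[[[0.02,-0.03,0.1,0.05,0,0],[0.02,-0.03,0.095,0,0,0]]]'; python3 hold.py 14
```

```text
clock: 17.13
eef_pos: [611.9, 21.5, 4.9]
tool_rot: [3.127, 0.005, 2.212]
force: [-4.1, 1.0, 18.3]
width: 0.1
17.13 [611.93  21.52   4.93] [-4.1  1.  18.3] [3.127 0.005 2.212]
17.18 [611.76  21.45   4.88] [-3.   0.6 18.5] [3.127 0.005 2.211]
17.23 [611.88  21.5    5.  ] [-3.3  0.1 19. ] [3.127 0.005 2.211]
17.28 [611.92  21.48   5.04] [-3.7 -0.  18.8] [3.127 0.005 2.211]
17.33 [611.87  21.47   5.04] [-3.   0.9 17.9] [3.127 0.005 2.211]
17.38 [611.89  21.53   5.05] [-2.8  0.4 17.8] [3.127 0.005 2.211]
17.43 [611.88  21.5    5.04] [-3.3  0.7 17.5] [3.127 0.005 2.211]
17.48 [611.91  21.54   5.07] [-4.   0.7 17.6] [3.127 0.005 2.211]
17.53 [611.92  21.53   5.06] [-3.6 -0.4 18.3] [3.127 0.005 2.211]
17.58 [611.93  21.51   5.08] [-3.4  1.3 18.3] [3.127 0.005 2.211]
17.63 [611.91  21.47   5.07] [-4.2  0.9 17.8] [3.127 0.005 2.211]
17.68 [611.92  21.52   5.09] [-4.3  1.  18.6] [3.127 0.005 2.211]
17.73 [611.91  21.51   5.06] [-3.8  0.2 17.9] [3.127 0.005 2.211]
17.78 [611.91  21.53   5.04] [-3.1  0.  17.6] [3.127 0.005 2.211]
17.83 [611.92  21.53   5.07] [-4.1  0.9 18.1]
```

```bash
python3 -m crank '[[[0.02,-0.03,0.06,0,0,0]]]'; python3 hold.py 11 | cut -c1-60
```

```text
clock: 17.92
eef_pos: [612.0, 21.5, 5.6]
tool_rot: [3.124, 0.006, 2.211]
force: [-3.3, 0.5, 17.4]
width: -0.1
17.92 [611.99  21.53   5.57] [-3.3  0.5 17.4] [3.124 0.006 2
17.97 [611.87  21.5    5.67] [-3.   0.4 17.2] [3.124 0.006 2
18.02 [611.98  21.53   5.67] [-3.   0.7 17.4] [3.124 0.006 2
18.07 [611.97  21.53   5.67] [-3.1  0.2 17.4] [3.124 0.006 2
18.12 [611.98  21.51   5.64] [-4.2  0.4 17.9] [3.124 0.006 2
18.17 [611.95  21.54   5.6 ] [-4.   0.5 17.6] [3.124 0.006 2
18.22 [611.97  21.52   5.62] [-4.1  0.2 17. ] [3.124 0.006 2
18.27 [611.98  21.51   5.62] [-2.9  1.  17.5] [3.124 0.006 2
18.32 [611.95  21.52   5.61] [-3.4  0.1 18. ] [3.124 0.006 2
18.37 [611.96  21.52   5.6 ] [-2.8 -0.  17.5] [3.124 0.006 2
18.42 [611.98  21.48   5.6 ] [-3.3  0.9 17.1] [3.124 0.006 2
18.47 [611.97  21.51   5.6 ] [-3.4  0.6 17.5]
```

Two steady holds: 18.1 N and 17.5 N vertical, about 4 mm down. Let go, rise and check.

```bash
python3 -m crank '[[[0,0,-0.2,0,0,0],[0,0,-0.5,0,0,0],[0,0,-0.7,0,0,0],[0,0,-0.8,0,0,0],[0,0,-0.8,0,0,0],[0,0,-0.6,0,0,0],[0,0,-0.3,0,0,0],[0,0,0,0,0,0],[0,0,0,0,0,0]]]'; python3 - <<'E'
from h import *
p=ctrl.get_image("wrist");q=ctrl.get_image("top");
a=cv2.resize(p["color"][60:260,220:420],(400,400));b=cv2.resize(q["color"][130:330,220:420],(400,400))
cv2.imwrite("pics/end.png",np.hstack([a,b])[...,::-1]); print(ctrl.read_state()["force"])
E
```

```text
clock: 19.22
eef_pos: [609.8, 19.6, 127.9]
tool_rot: [3.124, 0.006, 2.21]
force: [-0.0, -0.1, -0.2]
width: -0.1
[ 0.35915068  0.43881764 -0.45218293]
```

View pics/end.png

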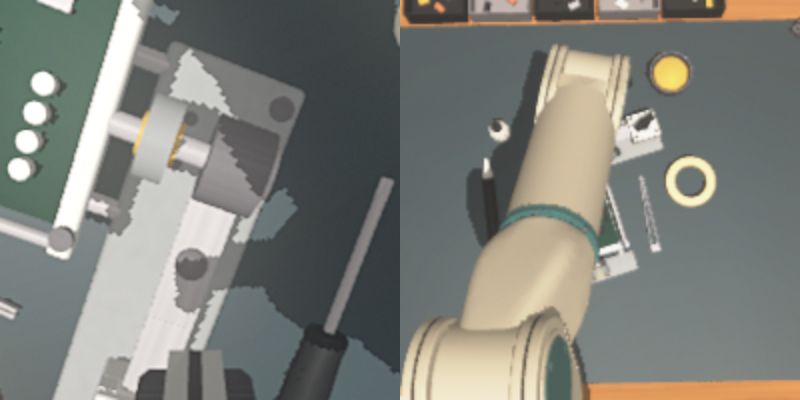

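The button is free at (190,265), with the leaf against the drum and the fingers clear above. In the top half, the pot, tape, tweezers, bottle and pump are where they were at the start. Handing in.

```bash
python3 - <<'E'
from h import *
p=ctrl.get_image("wrist"); vs,us=np.mgrid[60:170:3,200:280:3]
P=np.array([world(p,u,v) for u,v in zip(us.ravel(),vs.ravel())]);P=P[(P[:,2]>62)&(P[:,2]<76)]
if len(P)>20:
    c=np.linalg.svd(P-np.median(P,0))[2][2];print("board tilt",len(P),np.arccos(abs(c[2])))
print(ctrl.finish_job())
E
```

```text
board tilt 882 0.014209804420230822
the job is handed in; nothing more can be done
None
```

The brake leaf now gives about 4 mm under 18 N, and the job is handed in after about 19 s of the 67 s allowed. No verdict was reported.

- **Feel:** the leaf gave about 9.5 mm at 15.7 N, so about 12 mm at 18 N.
- **Tightening:** I turned the knob clockwise. The wrist turned 0.85 rad and the camera saw the bar turn about 0.80 rad, so the grip yielded or slipped slightly.
- **Proof:** the leaf lifted at about 14.5 N. I held it for 0.7 s at about 18.1 N, giving about 3.8–4.0 mm, and again for 0.55 s at about 17.5 N. The highest force I read on the leaf was 19.0 N vertical.
- **Side force:** about 3.5 N of side force in x remained during both holds. The total was then about 18.5 N and 17.8 N, still within the 17–19 N band.
- **After letting go:** the force was zero with the fingers well clear, and the board tilt measured about 0.014 rad. The bystanders that showed in the last pictures looked unmoved. The arm hid part of the top view, and the parts tray and heatsink were not checked at the end. I could not measure the shoe's force on the drum; I infer it from the lift-off force.
- **Disagreement:** the TCP height the robot reports reads about 38–42 mm lower than the real fingertips, by both cameras and by touch. I worked heights from vision and contact instead.

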